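# Load the field anaesthesia case's vial tray in order of use

### The job

Move the four drug vials, one at a time and straight across, from the white bench rack into the anaesthesia case's aluminium tray, keeping them in their order of use: the vial beside the rack's handle goes into the pocket beside the tray's handle, the next into the next, and so on to the far end. Set each one down upright on the floor of its own pocket rather than dropping it or parking it on the table, and leave everything else where it is.

Things in the scene. Friction and masses are not known exactly. Their poses are not given: they have to be found in the camera images.
- bench_rack: bench rack: white plastic, holds the vials, 241 x 64 x 20 mm, fixed, at any yaw. One row of four square pockets 54 mm wide inside, 15 mm deep, floor 5 mm above the table, walls 5 mm. Origin: centre of underside; pocket centres at x -88.5, -29.5, 29.5, 88.5 mm, y 0. Its one handle (black bar grip on white lugs, 19 mm high) juts from the -x end to x -146 mm, so pocket x -88.5 is beside it.
- case_tray: case tray: aluminium, black lined, empty, 241 x 64 x 20 mm, fixed, at any yaw. One row of four square pockets 54 mm wide inside, 15 mm deep, floor 5 mm above the table, walls 5 mm. Origin: centre of underside; pocket centres at x -88.5, -29.5, 29.5, 88.5 mm, y 0. Its one handle (black bar grip on steel lugs, 19 mm high) juts from the -x end to x -146 mm, so pocket x -88.5 is beside it.
- vial_slender: loose glass vial, blank paper label, aluminium crimp cap; the slender one: straight body 24 mm across and 39 mm high, narrowing to a 20 mm cap, 60 mm tall in all, about 35 g. Stands upright in one of the bench rack's pockets. Origin at the centre of its underside, z up.
- vial_short: loose glass vial, blank paper label, aluminium crimp cap; the shortest: straight body 30 mm across and 35 mm high, narrowing to a 20 mm cap, 56 mm tall in all, about 45 g. Stands upright in one of the bench rack's pockets. Origin at the centre of its underside, z up.
- vial_tall: loose glass vial, blank paper label, aluminium crimp cap; the tallest: straight body 30 mm across and 55 mm high, narrowing to a 20 mm cap, 76 mm tall in all, about 60 g. Stands upright in one of the bench rack's pockets. Origin at the centre of its underside, z up.
- vial_wide: loose glass vial, blank paper label, aluminium crimp cap; the widest: straight body 36 mm across and 45 mm high, narrowing to a 20 mm cap, 66 mm tall in all, about 80 g. Stands upright in one of the bench rack's pockets. Origin at the centre of its underside, z up.
- syringe: bystander: clear plastic syringe lying beside one long side of the case tray, about 130 mm long, 36 mm wide, 22 mm high. Origin on its underside, 79 mm from the plunger end.
- tape_roll: bystander: roll of paper tape lying flat beside one long side of the bench rack, 52 mm across, 19 mm high. Origin at the centre of its underside.
- drug_bottle: bystander: amber bottle with a blue cap, 56 mm across, 95 mm tall, standing at the far side of the table's middle. Origin at the centre of its underside.
- valve: bystander: white breathing valve with a clear dome, 42 mm across with a short side port, 66 mm tall, standing at the near side of the table's middle. Origin at the centre of its underside.
Things that resemble listed ones, but are neither listed nor needed, are in the scene too. What is shaped like the vial_slender but black is not meant.

How it is judged:
At the end, for the whole second after the job is handed in: Each of the tray's four pockets holds one vial, its foot on the pocket's floor (under 10 mm above the tray's underside, within 17.5 mm of the pocket's centre in each direction), upright within 0.12 rad and at rest, in the order they had in the bench rack counted from the handles (((x of vial_slender in the frame of case_tray between -0.106 and -0.071 m and y of vial_slender in the frame of case_tray between -0.0175 and 0.0175 m and z of vial_slender in the frame of case_tray between 0.002 and 0.01 m) or (x of vial_short in the frame of case_tray between -0.106 and -0.071 m and y of vial_short in the frame of case_tray between -0.0175 and 0.0175 m and z of vial_short in the frame of case_tray between 0.002 and 0.01 m) or (x of vial_tall in the frame of case_tray between -0.106 and -0.071 m and y of vial_tall in the frame of case_tray between -0.0175 and 0.0175 m and z of vial_tall in the frame of case_tray between 0.002 and 0.01 m) or (x of vial_wide in the frame of case_tray between -0.106 and -0.071 m and y of vial_wide in the frame of case_tray between -0.0175 and 0.0175 m and z of vial_wide in the frame of case_tray between 0.002 and 0.01 m)) and ((x of vial_slender in the frame of case_tray between -0.047 and -0.012 m and y of vial_slender in the frame of case_tray between -0.0175 and 0.0175 m and z of vial_slender in the frame of case_tray between 0.002 and 0.01 m) or (x of vial_short in the frame of case_tray between -0.047 and -0.012 m and y of vial_short in the frame of case_tray between -0.0175 and 0.0175 m and z of vial_short in the frame of case_tray between 0.002 and 0.01 m) or (x of vial_tall in the frame of case_tray between -0.047 and -0.012 m and y of vial_tall in the frame of case_tray between -0.0175 and 0.0175 m and z of vial_tall in the frame of case_tray between 0.002 and 0.01 m) or (x of vial_wide in the frame of case_tray between -0.047 and -0.012 m and y of vial_wide in the frame of case_tray between -0.0175 and 0.0175 m and z of vial_wide in the frame of case_tray between 0.002 and 0.01 m)) and ((x of vial_slender in the frame of case_tray between 0.012 and 0.047 m and y of vial_slender in the frame of case_tray between -0.0175 and 0.0175 m and z of vial_slender in the frame of case_tray between 0.002 and 0.01 m) or (x of vial_short in the frame of case_tray between 0.012 and 0.047 m and y of vial_short in the frame of case_tray between -0.0175 and 0.0175 m and z of vial_short in the frame of case_tray between 0.002 and 0.01 m) or (x of vial_tall in the frame of case_tray between 0.012 and 0.047 m and y of vial_tall in the frame of case_tray between -0.0175 and 0.0175 m and z of vial_tall in the frame of case_tray between 0.002 and 0.01 m) or (x of vial_wide in the frame of case_tray between 0.012 and 0.047 m and y of vial_wide in the frame of case_tray between -0.0175 and 0.0175 m and z of vial_wide in the frame of case_tray between 0.002 and 0.01 m)) and ((x of vial_slender in the frame of case_tray between 0.071 and 0.106 m and y of vial_slender in the frame of case_tray between -0.0175 and 0.0175 m and z of vial_slender in the frame of case_tray between 0.002 and 0.01 m) or (x of vial_short in the frame of case_tray between 0.071 and 0.106 m and y of vial_short in the frame of case_tray between -0.0175 and 0.0175 m and z of vial_short in the frame of case_tray between 0.002 and 0.01 m) or (x of vial_tall in the frame of case_tray between 0.071 and 0.106 m and y of vial_tall in the frame of case_tray between -0.0175 and 0.0175 m and z of vial_tall in the frame of case_tray between 0.002 and 0.01 m) or (x of vial_wide in the frame of case_tray between 0.071 and 0.106 m and y of vial_wide in the frame of case_tray between -0.0175 and 0.0175 m and z of vial_wide in the frame of case_tray between 0.002 and 0.01 m)) and angle between each of vial_slender, vial_short, vial_tall, vial_wide's own z axis and vertical below 0.12 rad and linear speed of each of vial_slender, vial_short, vial_tall, vial_wide below 0.02 m/s); the robot touches nothing.
It fails at once if the order is broken: a vial stands in a pocket of the case tray while the vial that belongs there still stands in the bench rack, in the pocket at the same count from the handle ((((x of vial_slender in the frame of case_tray between -0.106 and -0.071 m and y of vial_slender in the frame of case_tray between -0.0175 and 0.0175 m and z of vial_slender in the frame of case_tray between 0.002 and 0.01 m) or (x of vial_short in the frame of case_tray between -0.106 and -0.071 m and y of vial_short in the frame of case_tray between -0.0175 and 0.0175 m and z of vial_short in the frame of case_tray between 0.002 and 0.01 m) or (x of vial_tall in the frame of case_tray between -0.106 and -0.071 m and y of vial_tall in the frame of case_tray between -0.0175 and 0.0175 m and z of vial_tall in the frame of case_tray between 0.002 and 0.01 m) or (x of vial_wide in the frame of case_tray between -0.106 and -0.071 m and y of vial_wide in the frame of case_tray between -0.0175 and 0.0175 m and z of vial_wide in the frame of case_tray between 0.002 and 0.01 m)) and ((x of vial_slender in the frame of bench_rack between -0.106 and -0.071 m and y of vial_slender in the frame of bench_rack between -0.0175 and 0.0175 m and z of vial_slender in the frame of bench_rack between 0.002 and 0.01 m) or (x of vial_short in the frame of bench_rack between -0.106 and -0.071 m and y of vial_short in the frame of bench_rack between -0.0175 and 0.0175 m and z of vial_short in the frame of bench_rack between 0.002 and 0.01 m) or (x of vial_tall in the frame of bench_rack between -0.106 and -0.071 m and y of vial_tall in the frame of bench_rack between -0.0175 and 0.0175 m and z of vial_tall in the frame of bench_rack between 0.002 and 0.01 m) or (x of vial_wide in the frame of bench_rack between -0.106 and -0.071 m and y of vial_wide in the frame of bench_rack between -0.0175 and 0.0175 m and z of vial_wide in the frame of bench_rack between 0.002 and 0.01 m))) or (((x of vial_slender in the frame of case_tray between -0.047 and -0.012 m and y of vial_slender in the frame of case_tray between -0.0175 and 0.0175 m and z of vial_slender in the frame of case_tray between 0.002 and 0.01 m) or (x of vial_short in the frame of case_tray between -0.047 and -0.012 m and y of vial_short in the frame of case_tray between -0.0175 and 0.0175 m and z of vial_short in the frame of case_tray between 0.002 and 0.01 m) or (x of vial_tall in the frame of case_tray between -0.047 and -0.012 m and y of vial_tall in the frame of case_tray between -0.0175 and 0.0175 m and z of vial_tall in the frame of case_tray between 0.002 and 0.01 m) or (x of vial_wide in the frame of case_tray between -0.047 and -0.012 m and y of vial_wide in the frame of case_tray between -0.0175 and 0.0175 m and z of vial_wide in the frame of case_tray between 0.002 and 0.01 m)) and ((x of vial_slender in the frame of bench_rack between -0.047 and -0.012 m and y of vial_slender in the frame of bench_rack between -0.0175 and 0.0175 m and z of vial_slender in the frame of bench_rack between 0.002 and 0.01 m) or (x of vial_short in the frame of bench_rack between -0.047 and -0.012 m and y of vial_short in the frame of bench_rack between -0.0175 and 0.0175 m and z of vial_short in the frame of bench_rack between 0.002 and 0.01 m) or (x of vial_tall in the frame of bench_rack between -0.047 and -0.012 m and y of vial_tall in the frame of bench_rack between -0.0175 and 0.0175 m and z of vial_tall in the frame of bench_rack between 0.002 and 0.01 m) or (x of vial_wide in the frame of bench_rack between -0.047 and -0.012 m and y of vial_wide in the frame of bench_rack between -0.0175 and 0.0175 m and z of vial_wide in the frame of bench_rack between 0.002 and 0.01 m))) or (((x of vial_slender in the frame of case_tray between 0.012 and 0.047 m and y of vial_slender in the frame of case_tray between -0.0175 and 0.0175 m and z of vial_slender in the frame of case_tray between 0.002 and 0.01 m) or (x of vial_short in the frame of case_tray between 0.012 and 0.047 m and y of vial_short in the frame of case_tray between -0.0175 and 0.0175 m and z of vial_short in the frame of case_tray between 0.002 and 0.01 m) or (x of vial_tall in the frame of case_tray between 0.012 and 0.047 m and y of vial_tall in the frame of case_tray between -0.0175 and 0.0175 m and z of vial_tall in the frame of case_tray between 0.002 and 0.01 m) or (x of vial_wide in the frame of case_tray between 0.012 and 0.047 m and y of vial_wide in the frame of case_tray between -0.0175 and 0.0175 m and z of vial_wide in the frame of case_tray between 0.002 and 0.01 m)) and ((x of vial_slender in the frame of bench_rack between 0.012 and 0.047 m and y of vial_slender in the frame of bench_rack between -0.0175 and 0.0175 m and z of vial_slender in the frame of bench_rack between 0.002 and 0.01 m) or (x of vial_short in the frame of bench_rack between 0.012 and 0.047 m and y of vial_short in the frame of bench_rack between -0.0175 and 0.0175 m and z of vial_short in the frame of bench_rack between 0.002 and 0.01 m) or (x of vial_tall in the frame of bench_rack between 0.012 and 0.047 m and y of vial_tall in the frame of bench_rack between -0.0175 and 0.0175 m and z of vial_tall in the frame of bench_rack between 0.002 and 0.01 m) or (x of vial_wide in the frame of bench_rack between 0.012 and 0.047 m and y of vial_wide in the frame of bench_rack between -0.0175 and 0.0175 m and z of vial_wide in the frame of bench_rack between 0.002 and 0.01 m))) or (((x of vial_slender in the frame of case_tray between 0.071 and 0.106 m and y of vial_slender in the frame of case_tray between -0.0175 and 0.0175 m and z of vial_slender in the frame of case_tray between 0.002 and 0.01 m) or (x of vial_short in the frame of case_tray between 0.071 and 0.106 m and y of vial_short in the frame of case_tray between -0.0175 and 0.0175 m and z of vial_short in the frame of case_tray between 0.002 and 0.01 m) or (x of vial_tall in the frame of case_tray between 0.071 and 0.106 m and y of vial_tall in the frame of case_tray between -0.0175 and 0.0175 m and z of vial_tall in the frame of case_tray between 0.002 and 0.01 m) or (x of vial_wide in the frame of case_tray between 0.071 and 0.106 m and y of vial_wide in the frame of case_tray between -0.0175 and 0.0175 m and z of vial_wide in the frame of case_tray between 0.002 and 0.01 m)) and ((x of vial_slender in the frame of bench_rack between 0.071 and 0.106 m and y of vial_slender in the frame of bench_rack between -0.0175 and 0.0175 m and z of vial_slender in the frame of bench_rack between 0.002 and 0.01 m) or (x of vial_short in the frame of bench_rack between 0.071 and 0.106 m and y of vial_short in the frame of bench_rack between -0.0175 and 0.0175 m and z of vial_short in the frame of bench_rack between 0.002 and 0.01 m) or (x of vial_tall in the frame of bench_rack between 0.071 and 0.106 m and y of vial_tall in the frame of bench_rack between -0.0175 and 0.0175 m and z of vial_tall in the frame of bench_rack between 0.002 and 0.01 m) or (x of vial_wide in the frame of bench_rack between 0.071 and 0.106 m and y of vial_wide in the frame of bench_rack between -0.0175 and 0.0175 m and z of vial_wide in the frame of bench_rack between 0.002 and 0.01 m)))).
It fails at once if a vial is tipped over (angle between any of vial_slender, vial_short, vial_tall, vial_wide's own z axis and vertical above 0.7 rad).
It fails at once if a vial is let go or dropped with its foot more than 35 mm above the table ((height (world z) of vial_slender above 0.035 m and contact force between vial_slender and the fingers below 0.01 N) or (height (world z) of vial_short above 0.035 m and contact force between vial_short and the fingers below 0.01 N) or (height (world z) of vial_tall above 0.035 m and contact force between vial_tall and the fingers below 0.01 N) or (height (world z) of vial_wide above 0.035 m and contact force between vial_wide and the fingers below 0.01 N)).
It fails at once if a vial is put down on the bare table instead of going straight from rack to tray (height (world z) of any of vial_slender, vial_short, vial_tall, vial_wide below 0.002 m).
It fails at once if the syringe, the tape roll, the amber bottle or the valve is shoved more than 30 mm out of its place (distance of any of syringe, tape_roll, drug_bottle, valve from where it was at the start of the episode above 0.03 m).
It also fails if it takes over 106 s, if anything falls off the work surface, if the arm or the gripper's body presses on something with over 40 N, if the wrist force passes 120 N, or if a joint passes its speed limit or range.

### The arm

A 6-joint arm with a two-finger parallel gripper is mounted at the origin on the work surface. World frame = base frame: x ahead of the robot, y to its left, z up, the work surface at z = 0. Lengths are in m, angles in rad, forces in N, time in s.
With the tool pointing down it reaches from about 0.35 to 0.85 m from the base axis. Payload 8.1 kg.
Tool frame: the origin (TCP) lies midway between the tips of the shut fingers; the grasp point (between the pads) lies 19 mm behind it; z points along the fingers, y is the direction in which the jaws open and shut (so a half turn about z gives the same grasp; the last joint's range is limited). The gripper opens to 85 mm and grips with 20 to 120 N. Pads are 22 mm wide; open, the fingers measure 114 mm over their backs; the gripper's body (76 mm by 85 mm) begins 54 mm behind the grasp point. The pads swing forward as they close: fully open they stand 13 mm farther back than shut.
Start: joints at [1.246, 0.13, 1.488, -0, 1.523, -0.085], TCP at [0.142, 0.583, 0.231] pointing down, gripper open.
Joint ranges: [-2.96, 2.96], [-0.89, 2.26], [0.02, 2.5], [-1.34, 4.48], [0, 2.73], [-2.66, 2.66]. Speed limits (rad/s): [2.39, 2.39, 2.79, 3.14, 3.14, 3.14].

### API

Orientations are given as a rotation vector (axis times angle).
In Python, from bench import env gives the robot as it stands. Calls block until the motion is done:
- env.move_to(position, orientation): joint-space move of the TCP to a pose.
- env.move_linear(position, attitude=None, max_speed=0.15): straight line of the TCP; attitude=None keeps the orientation; max_speed is the mean speed in m/s.
- env.move_j(angles): joint-space move.
- env.let_go() and env.grasp(): open the fingers fully, or close them until they stop; the grip force is fixed at half the most.
- env.sleep(seconds).
- env.solve_ik(position, orientation): joint angles nearest the present ones, or None.
- env.get_state(): the state.
- env.grab_frame(name): name is "scene" or "top" or "wrist"; returns a dict with "img" (420x560x3 uint8, blue, green, red), "camera_matrix" (3x3 intrinsics, pixels), "R" (3x3) and "t" (3): a world point X has camera coordinates R X + t; the wrist camera has in their place "tool_from_camera" (4x4, takes a point from camera to tool coordinates, whose origin is the TCP and whose axes are the flange's). Camera axes: x right, y down, z forward; pixel columns grow to the right and rows downward; lengths in m; the calibration is good to about 2 mm. A picture is of the moment at which its call begins: read the wrist's pose just before it. There is no depth.
A pose or a line that the arm cannot do raises env.IKError and nothing moves.
- env.finish_job(): hands the job in, once; it reports no verdict.
Trained networks look in the newest picture that a camera, given by its name, has taken for a name from the list of things; names that differ only in an ending like _2 or _b are one class to them, and where a whole thing is asked for, a point or a joint stands for the part that bears it (a point fixed in the world has none). Each returns a list of dicts, best first, with "p" (0 to 1); they miss things now and then, are a little off and sometimes report something else, mostly with a low value. They report only what shows in the picture. A call takes as long as a camera call. They do not tell look-alikes from the thing itself.
- env.find_in(label, camera): "box" ([left, top, right, bottom] in pixels, round what is visible of it).
- env.regions_of(label, camera): "region" (420x560 bool, what is visible of it) and "box" ([left, top, right, bottom] in pixels, round what is visible of it).
The state is a dict: "clock": time; "q": joint angles; "joint_velocities": joint speeds; "tau": joint torques, N m; "tcp_pos": TCP position; "orientation": TCP orientation; "force": force on the tool from outside, world axes, zero at the start; "moment": the same for the moment, N m; "width": finger opening in m.
Only numpy, scipy, OpenCV 4.12 (cv2) and the standard library are available. Lean on these libraries where they do the work, as an engineer would, in place of code of your own. Each camera call takes 0.05 s, during which the arm holds its last target.

## Working session

There is one attempt and no reset: what is moved stays moved. The work goes in short steps, each a Python script; the robot and the scene stay as the last script left them, time stands still between calls to the robot, and variables do not carry over. Pictures are saved under pics/ and viewed, and the job is handed in when it is done.

```bash
ls; mkdir -p pics; python3 - <<'E'
from bench import env
import cv2
for n in ["scene","top","wrist"]:
    f=env.grab_frame(n); cv2.imwrite(f"pics/a_{n}.png",f["img"])
    print(n,f["camera_matrix"].tolist(),[ (k,f[k].tolist()) for k in f if k in("R","t","tool_from_camera")])
    for l in ["bench_rack","case_tray","vial_slender","vial_short","vial_tall","vial_wide","syringe","tape_roll","drug_bottle","valve"]:
        print(l,[(round(d["p"],2),[int(x) for x in d["box"]]) for d in env.find_in(l,n)])
s=env.get_state();print(s)
E
```

```text
pics
scene [[468.6837726632747, 0.0, 282.0557233979444], [0.0, 468.6837726632747, 211.37707441505552], [0.0, 0.0, 1.0]] [('R', [[-0.24078937348937698, 0.9705746922996461, 0.0022900397464990794], [0.5266141926507754, 0.1326286752506875, -0.8396946627197411], [-0.8152901138327175, -0.20098358432641947, -0.5430539836129918]]), ('t', [0.09836410474039067, -0.26134434051109534, 1.4009083606502055])]
bench_rack [(0.86, [331, 199, 430, 284])]
case_tray [(0.72, [111, 185, 222, 260])]
vial_slender [(0.84, [444, 225, 461, 261]), (0.71, [443, 206, 462, 240])]
vial_short [(0.89, [347, 191, 365, 219])]
vial_tall [(0.73, [390, 227, 411, 271]), (0.36, [325, 245, 353, 272])]
vial_wide [(0.58, [358, 200, 380, 235])]
syringe [(0.83, [102, 190, 152, 224])]
tape_roll [(0.62, [326, 247, 354, 275])]
drug_bottle [(0.58, [214, 252, 250, 315])]
valve [(0.94, [275, 160, 293, 193])]
top [[461.1177077727755, 0.0, 274.42453970112007], [0.0, 461.1177077727755, 213.02298022731364], [0.0, 0.0, 1.0]] [('R', [[0.005058023975716764, -0.9998549016892856, 0.01626628296108196], [-0.9977084436283526, -0.00614335356286859,
[... 1176 characters left out ...]
yringe []
tape_roll []
drug_bottle []
valve []
{'clock': 1.65, 'q': array([ 1.24558835e+00,  1.30428054e-01,  1.48819511e+00,  8.19199866e-06,
        1.52297993e+00, -8.54147970e-02]), 'joint_velocities': array([-0.00082949, -0.00053147,  0.00012485, -0.00023995, -0.00031491,
        0.00225958]), 'tau': array([-2.15626533e-03, -5.69323933e+01, -5.00841951e+01, -4.52042286e-04,
        1.53743487e-03, -5.73133732e-06]), 'tcp_pos': array([0.14248881, 0.58284734, 0.23127814]), 'orientation': array([-3.75763858e-01, -3.11902905e+00,  1.34318597e-05]), 'force': array([-0.1982983 , -1.13209515, -0.95030593]), 'moment': array([ 0.00808489,  0.02998263, -0.04205986]), 'width': 0.08520353223311097}
```

```bash
python3 - <<'E'
import cv2
a=cv2.imread("pics/a_top.png")[100:310,100:430]; cv2.imwrite("pics/b_top.png",cv2.resize(a,None,fx=2.4,fy=2.4,interpolation=cv2.INTER_CUBIC))
a=cv2.imread("pics/a_scene.png")[140:330,90:480]; cv2.imwrite("pics/b_scene.png",cv2.resize(a,None,fx=2,fy=2,interpolation=cv2.INTER_CUBIC))
E
```

```text
(no output)
```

View pics/b_top.png

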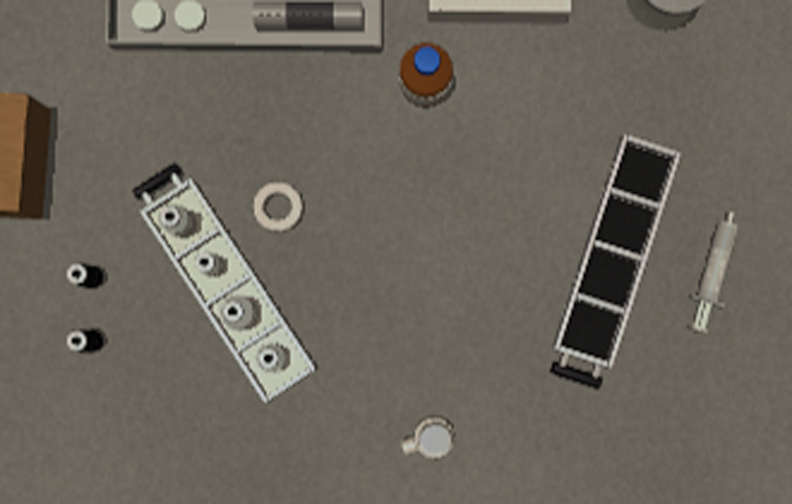

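View pics/b_scene.png

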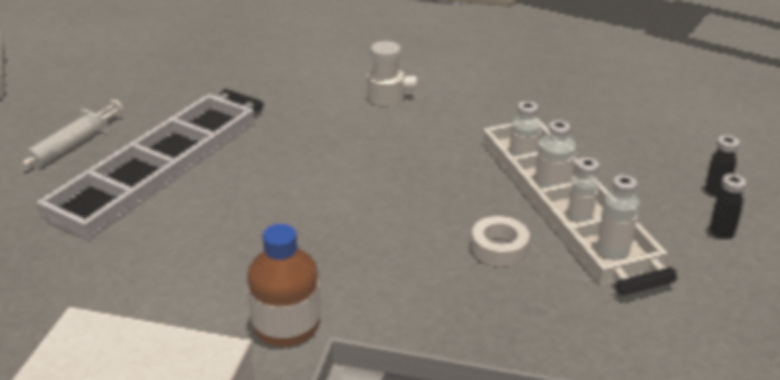

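The pockets can be read clearly. Counting from the handle, at crop pixels in the top view: tall (180,218), slender (208,263), wide (238,313), short (270,357). Of the slender-like things, the black ones at (85,275) and (85,341) stand outside the rack, so they are look-alikes. The white one in pocket 2 is vial_slender. The rack's handle is at (158,181) and the tray's is at (577,375). Next I'll get coarse poses from the top view.

```bash
cat > h.py <<'E'
import numpy as np, cv2
from scipy.spatial.transform import Rotation as Rn
from scipy.optimize import least_squares
def ray(uv,K,R,t,z):
    d=np.linalg.solve(K,np.array([uv[0],uv[1],1.0])); C=-R.T@t; d=R.T@d
    return C+d*(z-C[2])/d[2]
def wristRt(f,s):
    T=np.eye(4); T[:3,:3]=Rn.from_rotvec(s["orientation"]).as_matrix(); T[:3,3]=s["tcp_pos"]
    M=np.linalg.inv(T@f["tool_from_camera"]); return M[:3,:3],M[:3,3]
def proj(P,K,R,t):
    c=np.atleast_2d(P)@R.T+t; p=c@K.T; return p[:,:2]/p[:,2:]
def loc(x,y,th,p):
    c,s=np.cos(th),np.sin(th); p=np.atleast_2d(p); return np.c_[x+c*p[:,0]-s*p[:,1],y+s*p[:,0]+c*p[:,1],p[:,2]]
def down(yaw):  # tool z down, tool y (jaws) along direction yaw
    y=np.array([np.cos(yaw),np.sin(yaw),0]);z=np.array([0,0,-1.]);x=np.cross(y,z)
    return Rn.from_matrix(np.c_[x,y,z]).as_rotvec()
E
python3 - <<'E'
from h import *
from bench import env
f=env.grab_frame("top");K,R,t=f["camera_matrix"],f["R"],f["t"]
c=lambda a:(np.array(a)+.5)/2.4-.5+100
X=np.array([[-.1205,.032,.02],[-.1205,-.032,.02],[.1205,-.032,.02],[.1205,.032,.02]])
for n,px in dict(rack=[(141,211),(189,180),(315,368),(267,402)],tray=[(613,366),(555,348),(626,136),(680,153)]).items():
    W=np.array([ray(c(p),K,R,t,.02) for p in px])
    for Y in (X,X*[1,-1,1]):
        fun=lambda v:(loc(*v,Y)-W)[:,:2].ravel()
        d=W[2]+W[3]-W[0]-W[1]
        r=least_squares(fun,[*W.mean(0)[:2],np.arctan2(d[1],d[0])])
        print(n,r.x,np.abs(r.fun).max())
for n,p,z in [("tall",(171,216),.081),("slender",(205,261),.065),("wide",(234,311),.071),("short",(268,357),.061),("syr",(717,265),0),("tape",(278,207),.02),("bottle",(427,80),.05),("valve",(434,440),.04)]:
    print(n,ray(c(p),K,R,t,z))
E
```

```text
rack [ 0.54398432  0.21381329 -2.54376222] 0.05159119156164671
rack [ 0.54398432  0.21381329 -2.54273389] 0.0020450472678709836
tray [ 0.5885015  -0.19773217 -0.32120015] 0.06149367997067806
tray [ 0.5885015  -0.19773217 -0.31817618] 0.0025836429281235196
tall [0.61421479 0.26188638 0.081     ]
slender [0.57065058 0.23011783 0.065     ]
wide [0.52016618 0.19919349 0.071     ]
short [0.47430961 0.16576256 0.061     ]
syr [ 0.57476867 -0.30760809  0.        ]
tape [0.6316842  0.16239658 0.02      ]
bottle [0.76161483 0.00650956 0.05      ]
valve [ 0.39017477 -0.00259917  0.04      ]
```

```bash
python3 - <<'E'
from h import *
from bench import env
rk=(0.544,.2138,-2.5427);tr=(.5885,-.1977,-.3182)
for n,p in dict(rk=rk,tr=tr).items():
  for s in (1,-1):
    yaw=p[2]+s*np.pi/2
    for x in (-.0885,.0885):
      P=loc(*p,[[x,0,0]])[0]
      for z in (.021,.14,.3):
        q=env.solve_ik([P[0],P[1],z],down(yaw)); print(n,s,x,z,None if q is None else np.round(q,2))
E
```

```text
rk 1 -0.0885 0.021 [ 0.33  0.49  1.45 -0.    1.2   1.3 ]
rk 1 -0.0885 0.14 [ 0.33  0.37  1.37 -0.    1.4   1.3 ]
rk 1 -0.0885 0.3 [ 0.33  0.31  1.16 -0.    1.67  1.3 ]
rk 1 0.0885 0.021 [ 0.23  0.07  1.96 -0.    1.11  1.2 ]
rk 1 0.0885 0.14 [ 0.23 -0.08  1.87 -0.    1.35  1.2 ]
rk 1 0.0885 0.3 [ 0.23 -0.16  1.66 -0.    1.65  1.2 ]
rk -1 -0.0885 0.021 [ 0.33  0.49  1.45  0.    1.2  -1.84]
rk -1 -0.0885 0.14 [ 0.33  0.37  1.37  0.    1.4  -1.84]
rk -1 -0.0885 0.3 [ 0.33  0.31  1.16  0.    1.67 -1.84]
rk -1 0.0885 0.021 [ 0.23  0.07  1.96 -0.    1.11 -1.94]
rk -1 0.0885 0.14 [ 0.23 -0.08  1.87 -0.    1.35 -1.94]
rk -1 0.0885 0.3 [ 0.23 -0.16  1.66 -0.    1.65 -1.94]
tr 1 -0.0885 0.021 [-0.42  0.16  1.86 -0.    1.12 -1.67]
tr 1 -0.0885 0.14 [-0.42  0.01  1.78 -0.    1.35 -1.67]
tr 1 -0.0885 0.3 [-0.42 -0.07  1.57 -0.    1.64 -1.67]
tr 1 0.0885 0.021 [-0.4   0.59  1.32 -0.    1.24 -1.65]
tr 1 0.0885 0.14 [-0.4   0.48  1.24 -0.    1.42 -1.65]
tr 1 0.0885 0.3 [-0.4   0.42  1.02 -0.    1.7  -1.65]
tr -1 -0.0885 0.021 [-0.42  0.16  1.86  0.    1.12  1.47]
tr -1 -0.0885 0.14 [-0.42  0.01  1.78  0.    1.35  1.47]
tr -1 -0.0885 0.3 [-0.42 -0.07  1.57  0.    1.64  1.47]
tr -1 0.0885 0.021 [-0.4   0.59  1.32  0.    1.24  1.49]
tr -1 0.0885 0.14 [-0.4   0.48  1.24  0.    1.42  1.49]
tr -1 0.0885 0.3 [-0.4   0.42  1.02  0.    1.7   1.49]
```

```bash
python3 - <<'E'
from h import *
from bench import env
import pickle
rk=(0.544,.2138,-2.5427);tr=(.5885,-.1977,-.3182)
D={}
for n,p,s in (("tray",tr,-1),("rack",rk,1)):
    yaw=p[2]+s*np.pi/2; o=down(yaw); x=Rn.from_rotvec(o).as_matrix()[:,0]
    P=np.array([p[0],p[1],.22])+.04*x
    env.move_to(P,o); env.sleep(.2)
    st=env.get_state(); f=env.grab_frame("wrist"); D[n]=(f,{k:st[k] for k in("tcp_pos","orientation")})
    cv2.imwrite(f"pics/c_{n}.png",f["img"]); print(st["clock"],st["tcp_pos"])
pickle.dump(D,open("D.pkl","wb"))
E
```

```text
5.15 [ 0.62663945 -0.209731    0.22003965]
7.05 [0.57747527 0.23538474 0.21994468]
```

View pics/c_rack.png

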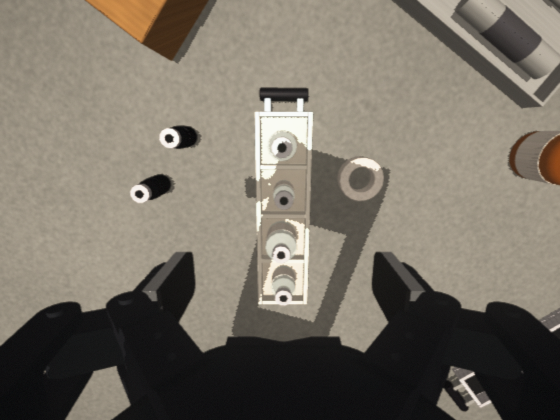

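View pics/c_tray.png

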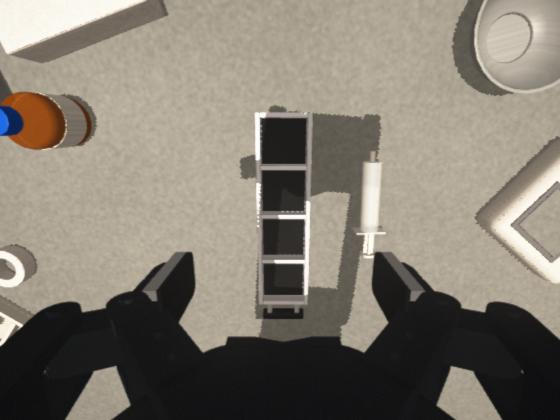

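The wrist views show both racks whole, with the row vertical. The rack's rim runs from (255,113) to (310,303) and the tray's from (255,113) to (310,303). I'll enlarge both and read the corners and cap rings.

```bash
python3 - <<'E'
import cv2,numpy as np
a=[cv2.resize(cv2.imread(f"pics/c_{n}.png")[95:320,235:335],None,fx=2.6,fy=2.6,interpolation=cv2.INTER_CUBIC) for n in("rack","tray")]
cv2.imwrite("pics/d.png",np.hstack(a)); print(a[0].shape)
E
```

```text
(585, 260, 3)
```

View pics/d.png

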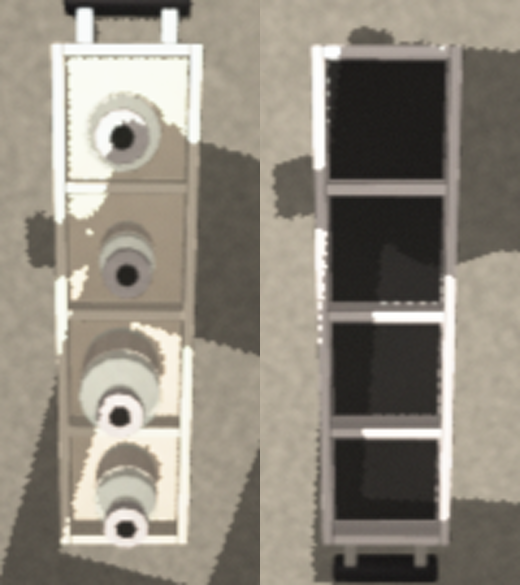

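```bash
python3 - <<'E'
from h import *
import pickle
D=pickle.load(open("D.pkl","rb"))
c=lambda a:(np.array(a)+.5)/2.6-.5+np.array([235,95])
A=np.array([[-.1205,.032,.02],[-.1205,-.032,.02],[.1205,-.032,.02],[.1205,.032,.02]])
# rack: far end (TL,TR) is handle end; image right = world?
for n,px,g,Y in (("rack",[(51,44),(203,44),(187,545),(62,545)],(0.544,.2138,-2.5427),None),("tray",[(52,45),(202,45),(191,544),(62,545)],(.5885,-.1977,-.3182),None)):
    f,s=D[n];K=f["camera_matrix"];R,t=wristRt(f,s)
    uv=np.array([c(p) for p in px])
    W=np.array([ray(p,K,R,t,.02) for p in uv])
    best=None
    for Y in (A,A*[1,-1,1],A*[-1,1,1],A*[-1,-1,1]):
        r=least_squares(lambda v:(proj(loc(*v,Y),K,R,t)-uv).ravel(),g)
        if best is None or r.cost<best.cost: best=r
    print(n,best.x,best.fun.round(2),"lens",np.linalg.norm(W[0]-W[1]),np.linalg.norm(W[2]-W[3]),np.linalg.norm(W[1]-W[2]))
    p=best.x
    if n=="rack":
        for m,q,z in [("tall",(122,137),.081),("slender",(126,273),.065),("wide",(120,415),.071),("short",(125,528),.061)]:
            w=ray(c(q),K,R,t,z); d=w[:2]-p[:2];C,S=np.cos(p[2]),np.sin(p[2])
            print(m,w,"local",(C*d[0]+S*d[1]).round(4),(-S*d[0]+C*d[1]).round(4))
E
```

```text
rack [0.54461994 0.2127831  0.59309464] [ 0.04 -0.27 -0.1   0.    0.43  0.3  -0.36  0.1 ] lens 0.06415417348337188 0.06295285587163843 0.24056196228220594
tall [0.61492404 0.26219853 0.081     ] local 0.0859 0.0017
slender [0.57109294 0.23062711 0.065     ] local 0.0319 -0.0
wide [0.52162331 0.19991495 0.071     ] local -0.0263 0.0022
short [0.47446509 0.16538134 0.061     ] local -0.0847 -0.0001
tray [ 0.58870918 -0.19873867 -3.4589251 ] [-0.33 -0.35  0.28 -0.33 -0.36  0.69  0.41  0.28] lens 0.06334977486707034 0.06497253147583268 0.23963696132777051
```

Yaw flips by a half turn to put the handles at -x: rack θ=-2.5485, tray θ=-0.3173. The measured lengths (64 and 240 mm) match the drawing, and the vials sit within 4 mm of their pocket centres. Picking the tall one first.

```bash
cat >> h.py <<'E'
RK=(.54462,.21278,-2.5485); TR=(.58871,-.19874,-.3173)
V=dict(tall=(.6149,.2622,-.0885,.030),slender=(.5711,.2306,-.0295,.024),wide=(.5216,.1999,.0295,.026),short=(.4745,.1654,.0885,.0215))
OR=down(RK[2]+np.pi/2); OT=down(TR[2]-np.pi/2)
def pr(env,m):
    s=env.get_state(); print(m,round(s["clock"],2),s["tcp_pos"].round(4),"w",round(s["width"],4),"F",np.round(s["force"],1))
    return s
def pick(env,n):
    x,y,_,z=V[n]
    env.move_to([x,y,.16],OR); env.move_linear([x,y,z],max_speed=.12); pr(env,"down")
    env.grasp(); pr(env,"grasp"); env.move_linear([x,y,.15],max_speed=.12); return pr(env,"lift")
def place(env,n):
    z=V[n][3]; P=loc(*TR,[[V[n][2],0,0]])[0]
    env.move_to([P[0],P[1],.15],OT); env.sleep(.2)
    pr(env,"over")
    env.move_linear([P[0],P[1],z+.015],max_speed=.12); env.move_linear([P[0],P[1],z+.0007],max_speed=.03); pr(env,"low")
    env.let_go(); pr(env,"open"); env.move_linear([P[0],P[1],.16],max_speed=.12); pr(env,"up")
E
python3 - <<'E'
from h import *
from bench import env
pick(env,"tall")
f=env.grab_frame("wrist");cv2.imwrite("pics/e_w.png",f["img"])
E
```

```text
down 8.73 [0.6158 0.2625 0.0313] w 0.0853 F [-0.1 -0.4 -0.6]
grasp 9.29 [0.6153 0.2624 0.0305] w 0.0284 F [-0.6 -0.2  2.7]
lift 10.44 [0.6142 0.262  0.1486] w 0.0279 F [-0.   0.2 -0.3]
```

View pics/e_w.png

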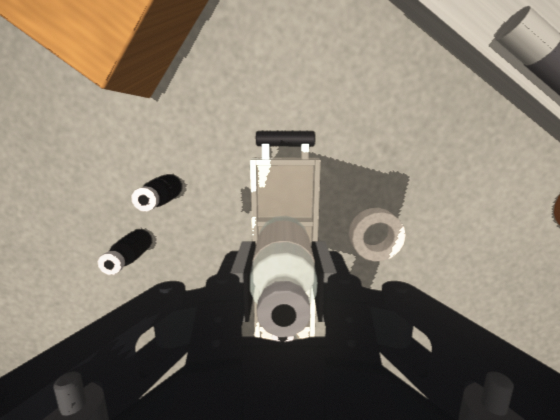

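The tall vial is held upright, with its cap at (284,312), and its pocket is empty. Placing it.

```bash
python3 - <<'E'
from h import *
from bench import env
place(env,"tall")
f=env.grab_frame("wrist");cv2.imwrite("pics/f_w.png",f["img"])
f=env.grab_frame("scene");cv2.imwrite("pics/f_s.png",cv2.resize(f["img"][140:330,90:480],None,fx=2,fy=2))
E
```

```text
over 12.33 [ 0.505  -0.1704  0.15  ] w 0.0282 F [ 0.7  0.3 -1.6]
low 13.98 [ 0.5045 -0.1711  0.0305] w 0.0282 F [0.9 0.5 0. ]
open 14.57 [ 0.5046 -0.1711  0.0307] w 0.0853 F [ 0.6 -0.3  0.1]
up 15.8 [ 0.504  -0.1708  0.1589] w 0.0856 F [-0.1 -0.7  0.2]
```

View pics/f_w.png

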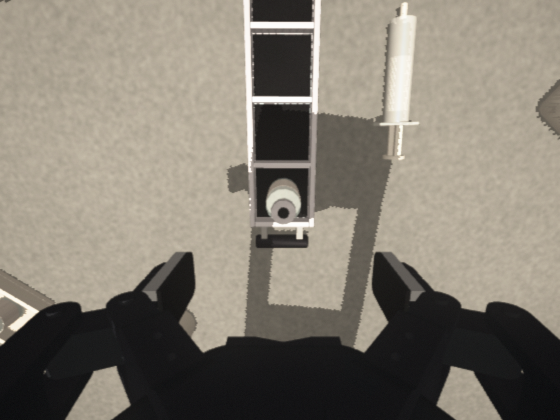

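View pics/f_s.png

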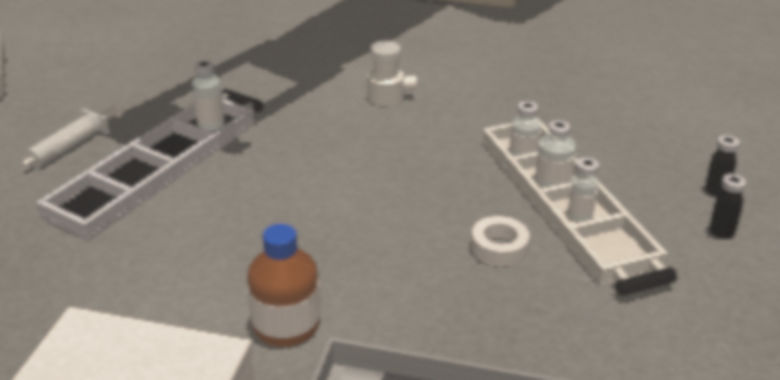

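The tall vial stands upright in the handle pocket, with its cap at wrist (284,211). It took 8 s. Next the slender one, with a look while it is held before I place it.

```bash
python3 - <<'E'
from h import *
from bench import env
pick(env,"slender")
f=env.grab_frame("wrist");a=f["img"]
f=env.grab_frame("scene");b=f["img"]
cv2.imwrite("pics/g.png",np.hstack([a[:,150:420],cv2.resize(b[140:330,300:480],None,fx=2.2,fy=2.2)[:420]]))if 0 else None
cv2.imwrite("pics/g_w.png",a[100:,150:420]);cv2.imwrite("pics/g_s.png",cv2.resize(b[140:330,90:480],None,fx=2,fy=2))
E
```

```text
down 18.69 [0.572  0.2309 0.0251] w 0.0856 F [-0.2  0.3  0.4]
grasp 19.29 [0.5715 0.2308 0.0245] w 0.0219 F [-0.7  0.2  3.6]
lift 20.49 [0.5704 0.2304 0.1487] w 0.0217 F [-0.6  0.3 -0.9]
```

View pics/g_w.png

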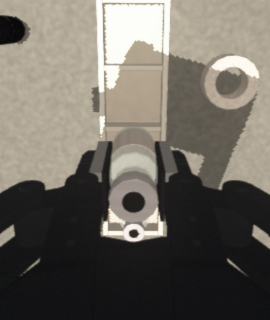

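View pics/g_s.png

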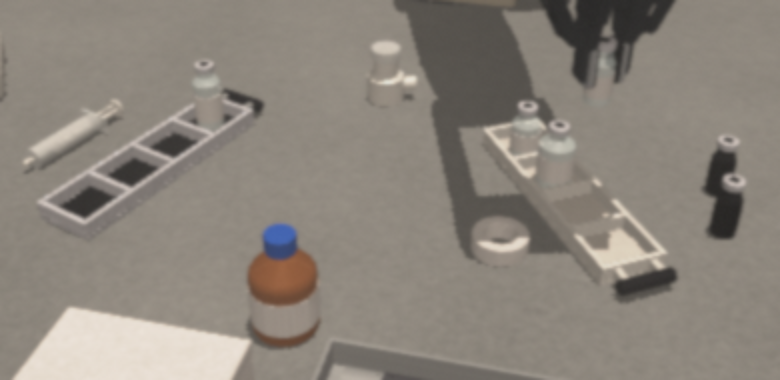

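The slender vial hangs straight between the fingers. Wide and short are still in the rack, and nothing else has moved. I'll place it and go on to the wide one.

```bash
python3 - <<'E'
from h import *
from bench import env
place(env,"slender")
f=env.grab_frame("wrist");cv2.imwrite("pics/h_w.png",f["img"])
pick(env,"wide")
f=env.grab_frame("scene");cv2.imwrite("pics/h_s.png",cv2.resize(f["img"][140:330,90:480],None,fx=2,fy=2))
E
```

```text
over 22.34 [ 0.561  -0.1885  0.15  ] w 0.0219 F [ 0.  -0.4 -0.4]
low 24.04 [ 0.5605 -0.1895  0.0245] w 0.0216 F [-0.1  0.5  0.5]
open 24.68 [ 0.5607 -0.1895  0.0247] w 0.0852 F [-0.3  0.9  0.6]
up 25.95 [ 0.56   -0.1893  0.1588] w 0.0853 F [ 0.4  0.5 -0. ]
down 28.73 [0.5225 0.2001 0.0271] w 0.0852 F [-0.9 -0.5 -0.5]
grasp 29.25 [0.5222 0.2    0.0266] w 0.034 F [ 0.7 -1.1  4.3]
lift 30.43 [0.5209 0.1997 0.1488] w 0.0338 F [-0.  0. -1.]
```

View pics/h_w.png

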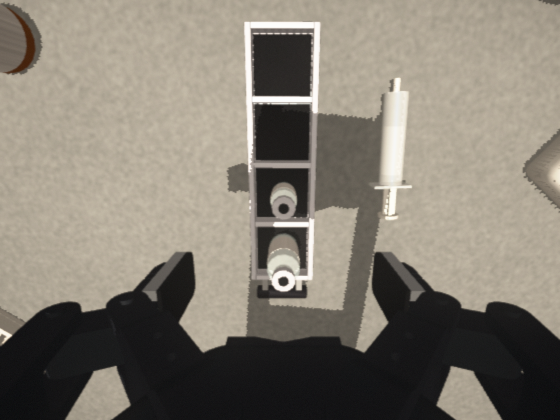

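View pics/h_s.png

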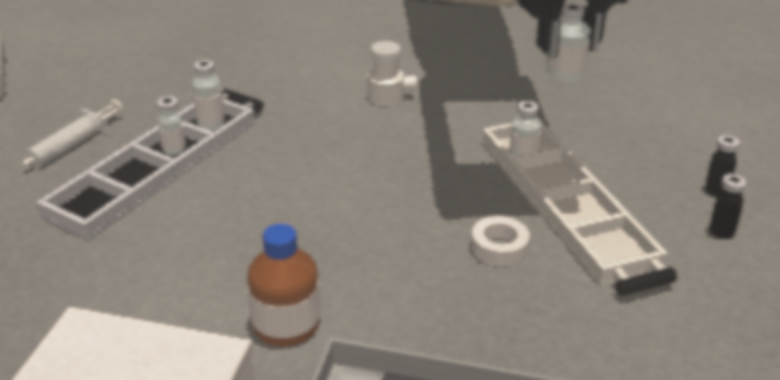

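Slender is upright in pocket 2, with its cap at (283,208), and the wide one is held upright. I'll place it and pick up the short one.

```bash
python3 - <<'E'
from h import *
from bench import env
place(env,"wide")
f=env.grab_frame("wrist");a=f["img"]
s=pick(env,"short")
f=env.grab_frame("wrist");cv2.imwrite("pics/i_w.png",np.hstack([a[:,150:420],f["img"][:,150:420]]))
f=env.grab_frame("scene");cv2.imwrite("pics/i_s.png",cv2.resize(f["img"][140:330,90:480],None,fx=2,fy=2))
E
```

```text
over 32.23 [ 0.6171 -0.2067  0.1501] w 0.0344 F [ 0.3 -0.3 -0.4]
low 33.92 [ 0.6166 -0.2079  0.0267] w 0.034 F [-1.2  0.4  2.8]
open 34.48 [ 0.6167 -0.2079  0.0266] w 0.0856 F [-0.   0.3  0.3]
up 35.73 [ 0.616  -0.2077  0.1586] w 0.0854 F [-0.3 -0.1 -0.4]
down 38.58 [0.4753 0.1656 0.0224] w 0.0853 F [ 0.1 -0.5 -0.9]
grasp 39.14 [0.475  0.1656 0.0221] w 0.0279 F [-0.9  0.6  5.2]
lift 40.37 [0.4738 0.1653 0.1489] w 0.0278 F [-0.3  0.4 -0.8]
```

View pics/i_w.png

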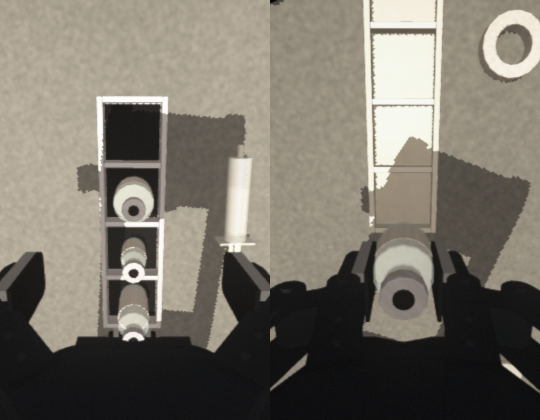

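View pics/i_s.png

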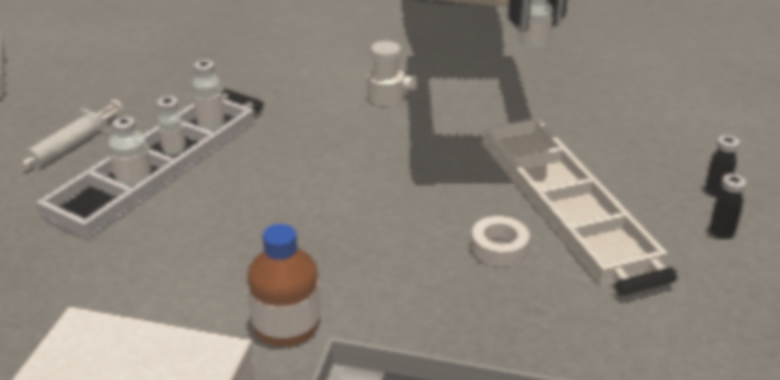

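The wide vial is in pocket 3 and the short one is held upright with a full body grip. I'll place it in pocket 4, then back up and check all four.

```bash
python3 - <<'E'
from h import *
from bench import env
import pickle
place(env,"short")
x=Rn.from_rotvec(OT).as_matrix()[:,0]
env.move_linear(np.array([TR[0],TR[1],.22])+.04*x,max_speed=.15); env.sleep(.3)
st=pr(env,"view"); f=env.grab_frame("wrist")
pickle.dump((f,{k:st[k] for k in("tcp_pos","orientation")}),open("E.pkl","wb"))
cv2.imwrite("pics/j_w.png",cv2.resize(f["img"][95:320,200:420],None,fx=2.6,fy=2.6,interpolation=cv2.INTER_CUBIC))
K=f["camera_matrix"];R,t=wristRt(f,st)
for n,z in dict(tall=.081,slender=.065,wide=.071,short=.061).items():
    e=proj(loc(*TR,[[V[n][2],0,z]]),K,R,t)[0]; print(n,"expected cap crop px",((e+.5-[200,95])*2.6).round(1))
f=env.grab_frame("scene");cv2.imwrite("pics/j_s.png",cv2.resize(f["img"][140:330,90:480],None,fx=2,fy=2))
E
```

```text
over 42.28 [ 0.6731 -0.225   0.1504] w 0.0278 F [ 0.8 -0.3 -0.8]
low 44.01 [ 0.6727 -0.2263  0.0222] w 0.028 F [-1.7  1.   3.7]
open 44.61 [ 0.6728 -0.2264  0.0222] w 0.0855 F [ 0.1 -0.7  0.2]
up 45.91 [ 0.6721 -0.2261  0.1585] w 0.0855 F [ 0.3  0.3 -0.4]
view 46.88 [ 0.6265 -0.2111  0.2188] w 0.0854 F [ 0.1 -0.7  0.1]
tall expected cap crop px [215.  565.4]
slender expected cap crop px [215.1 418.3]
wide expected cap crop px [215.  284.7]
short expected cap crop px [215.  127.9]
```

View pics/j_w.png

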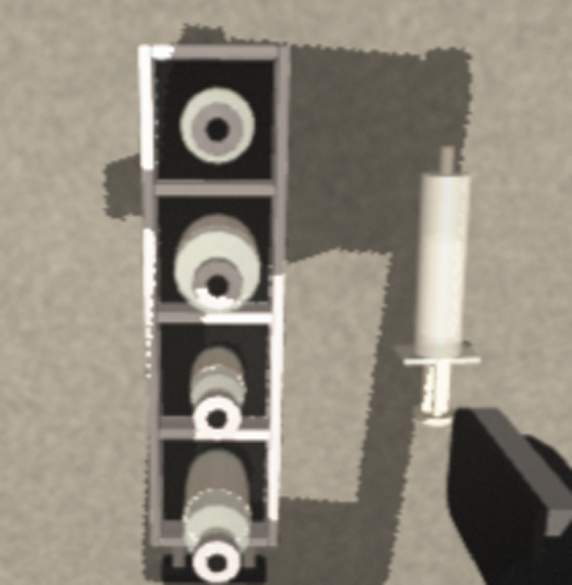

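View pics/j_s.png

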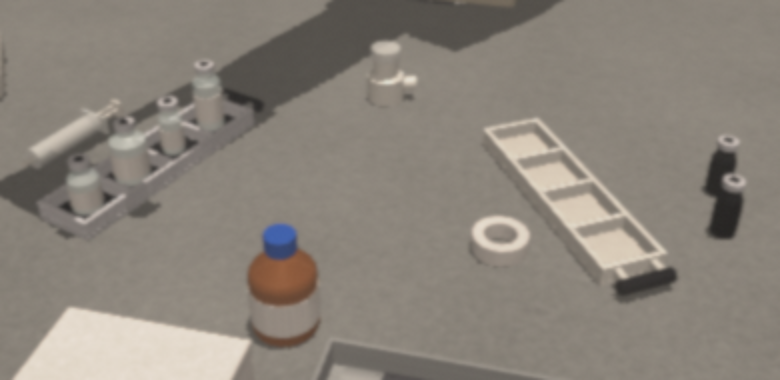

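The caps in the crop are at short (218,129), wide (217,286), slender (217,418) and tall (217,563). Each is within about 3 enlarged pixels (about 1–2 mm) of where an upright vial centred on its pocket floor should appear. The rack is empty, the bystanders haven't moved and the arm is clear, so I'm handing in.

```bash
python3 - <<'E'
from bench import env
print(env.finish_job())
E
```

```text
the job is handed in; nothing more can be done
None
```

All four vials are in the case tray in their order of use, and the job is handed in at about 47 s on the robot's clock. Counting from the handle, they are tall, slender, wide and short. Each went straight from its rack pocket to the matching tray pocket and was let go at floor height. The interface reports no verdict.

**Last checks:** In the final wrist picture, every cap was within about 1–2 mm of where an upright, centred vial should show. In the scene picture the rack was empty and the syringe, tape roll, bottle, valve and black look-alikes looked unmoved. The fingers were open and clear of everything.

No check failed. The grip widths read about 2 mm under the stated vial diameters on all four picks, which I put down to soft pads; the vials held steady.

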